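# Stir the drying balls and hold the drying box open

### The job

The drying balls are about to go into the drying box: with the steel rod from its stand, stir the balls in the beaker round in a wide circle for three full turns, the rod's end down by the beaker's floor, until every ball has shifted, then let go of the rod and leave it standing in the beaker. Then raise the drying box's lid by its bar to 50 degrees open and finish while holding it still there, so that a colleague can load the box; the lid springs shut if let go. Keep all the balls in the beaker, keep the beaker standing where it is, and leave everything else alone.

Things in the scene. Friction and masses are not known exactly. Their poses are not given: they have to be found in the camera images.
- beaker: glass beaker holding six white balls: 84 mm across outside, 95 mm high, wall 4 mm, inner floor 6 mm above its underside, 0.5 kg, loose on the bench; origin: centre of its underside, z up. It stands in either of two places; the other holds an empty beaker just like it
- rod_mid (a point): steel stirring rod, round, 12 mm thick, 180 mm long, 50 g, standing upright in its stand at the start; this point is its centre, half-way along (90 mm above its lower end), z along the rod. Its upper 130 mm stand clear; pinch it from above, best 30 to 50 mm above this point so that the fingers stay over the beaker's rim
- rod_tip (a point): centre of the rod's lower end, the end that stirs; z up along the rod
- stand: grey block 60 x 60 x 60 mm, fixed to the bench, with one round vertical hole 16 mm wide and 50 mm deep in the middle of its top, holding the rod; origin: centre of its underside
- ball0_center (a point): white ceramic drying ball 18 mm across, 10 g, loose on the beaker's inner floor; this point is its centre
- ball1_center (a point): another such ball; its centre
- ball2_center (a point): another such ball; its centre
- ball3_center (a point): another such ball; its centre
- ball4_center (a point): another such ball; its centre
- ball5_center (a point): another such ball; its centre
- lid (a joint): opening angle of the drying box's lid in rad: 0 shut (start), grows as the front edge rises, stop at 1.4; 50 degrees is 0.873. A spring and its weight always pull it shut (2 to 3 N at the bar)
- lid_bar (a point): centre of the lid's T-handle: a round bright metal bar 18 mm thick, 40 mm long, parallel to the hinge, on a 12 mm stem standing out of the middle of the lid's front edge in the lid's plane, 45 mm in front of that edge, 125.5 mm above the bench when shut. y runs along the bar, x towards the hinge; turns with the lid. Its flat ends can be pinched along y: it turns between the fingers as the lid rises
- lid_hinge (a point): middle of the hinge line, 215 mm behind the bar on the far upper edge of the drying box, 120 mm above the bench (the shut bar's centre lies 5.5 mm above this level); fixed to the box: y along the hinge, -x from the hinge to the lid's front. White box 170 mm (x) by 200 mm (y), 120 mm high, fixed; lid 10 mm thick with a clear window
- tube_rack: white rack with capped tubes, 70 x 160 mm, 87 mm high, fixed; origin: centre of its underside. Bystander
- empty_beaker: a second glass beaker of the same size and make but EMPTY, 84 mm across and 95 mm high; origin: centre of its underside. Not used; leave it alone
- reagent_bottle: brown glass bottle with white cap, 60 mm across, 140 mm high; origin: centre of its underside. Bystander
- specimen_jar: small clear jar with white cap, 40 mm across, 50 mm high, between the beakers and the drying box; origin: centre of its underside. Bystander
- slide_box: flat plastic box 85 x 60 x 30 mm; origin: centre of its underside. Bystander
- petri_dish: clear round dish 90 mm across, 15 mm high; origin: centre of its underside. Bystander
- tip_box: white plastic box 120 x 85 x 60 mm; origin: centre of its underside. Bystander
- rod: the stirring rod as a whole (see rod_mid); origin: centre of its lower end
There are look-alikes about, which are no part of the job. Leave any blue or turquoise look-alike of the beaker alone.

How it is judged:
By the outcome, as a careful person would: the job done as asked, in the order asked, and still so for the second after the job is handed in, while the arm keeps its last pose, push and grip.
It also fails if it takes over 62 s, if anything falls off the work surface, if the arm or the gripper's body presses on something with over 40 N, if the wrist force passes 120 N, or if a joint passes its speed limit or range.

### The arm

A 7-joint arm with a two-finger parallel gripper is mounted at the origin on the work surface. World frame = base frame: x ahead of the robot, y to its left, z up, the work surface at z = 0. Lengths are in m, angles in rad, forces in N, time in s.
With the tool pointing down it reaches from about 0.425 to 0.875 m from the base axis. Payload 4.7 kg.
Tool frame: the origin (TCP) lies on the centre line of the jaws, within the pads' length; the fingertips stand 22 mm ahead of it and the grasp point (between the pads) lies 3 mm ahead of it; z points along the fingers, y is the direction in which the jaws open and shut (so a half turn about z gives the same grasp; the last joint's range is limited). The gripper opens to 87 mm and grips with 3 to 60 N. Pads are 19 mm wide; open, the fingers measure 117 mm over their backs; the gripper's body (75 mm by 190 mm) begins 51 mm behind the grasp point.
Start: joints at [1.338, 0.321, -0.07, 1.45, 0.023, 1.371, -0.057], TCP at [0.159, -0.63, 0.245] pointing down, gripper open.
Joint ranges: [-2.86, 2.86], [-0.3, 2.09], [-1.38, 1.24], [0.06, 2.45], [-1.56, 4.7], [0.09, 2.05], [-2.69, 2.69]. Speed limits (rad/s): [2.57, 2.57, 3.14, 3.14, 3.14, 3.14, 3.14].

### API

Orientations are given as a rotation vector (axis times angle).
In Python, from bench import ctrl, imaging, close_job, finder gives the robot as it stands. The module is installed in compiled form; this text tells all that it offers.
- The arm moves only by the shell command python3 -m jog 'ROWS' [FORCE]. ROWS is JSON, a list that holds one entry, the list of rows, each a list of 7 numbers: the shift along the tool's x, y, z in cm, then the turn, a rotation vector about the tool's x, y, z in degrees, then the finger opening in cm, from 0 to 8.7. In form: [[[dx, dy, dz, ax, ay, az, claw], ...]]. A call has 1 to 12 rows; each row shifts and turns the commanded pose from where the row before left it, along the tool's axes as they then stand; what a row does not reach is not made up. A row lasts 1/10 s, in which the tool goes at most 50 mm and 8.59 degrees, less where a joint would pass 70% of its speed; a pose out of reach is approached as far as the arm can. A call is refused whole if a number of a shift passes 5 or a number of a turn 8.59, either way. A call with a gripper value outside its range is refused whole. The fingers move at their own pace and stop on an object; FORCE is the grip in N (left out, the last holds). Time passes only in rows, so rows that do not move let the fingers close. It gives the time, the measured TCP pose, the force and the opening at its end, in the units of the state.
- ctrl.get_state(): the state, without advancing time (a new reading comes with each control period).
- imaging.get_image(name): name is "scene" or "top" or "wrist"; returns a dict with "frame" (384x512x3 uint8, red, green, blue), "intrinsics" (3x3 intrinsics, pixels), "k1" (the pictures are not rectified: a ray, as slopes to the right and down, at radius r is drawn at 1 + k1 r^2 times it, then the intrinsics apply), "pose" (4x4, takes a point from camera to world coordinates). Camera axes: x right, y down, z forward; pixel columns grow to the right and rows downward; lengths in m; the calibration is good to about 2 mm. A picture is of the moment at which its call begins. There is no depth.
- close_job(): hands the job in, once; it reports no verdict.
Trained networks look in the newest picture that a camera, given by its name, has taken for a name from the list of things; names that differ only in an ending like _2 or _b are one class to them, and where a whole thing is asked for, a point or a joint stands for the part that bears it (a point fixed in the world has none). Each returns a list of dicts, best first, with "conf" (0 to 1); they miss things now and then, are a little off and sometimes report something else, mostly with a low value. They report only what shows in the picture. A call takes as long as a camera call. They do not tell look-alikes from the thing itself.
- finder.trace(label, camera): "region" (384x512 bool, what is visible of it) and "point" ([row, column] as shares, 0 to 1, of the picture: columns of its width, rows of its height, amid what is visible of it).
- finder.spot_point(label, camera): "point" ([row, column] as shares, 0 to 1, of the picture: columns of its width, rows of its height: a listed point, or the origin of a listed thing).
The state is a dict: "time": time; "joint_positions": joint angles; "qd": joint speeds; "joint_torque": joint torques, N m; "position": TCP position; "tool_rot": TCP orientation; "ft_force": force on the tool from outside, world axes, zero at the start; "torque": the same for the moment, N m; "grip_width": opening from 0.0 (shut) to 1.0 (fully open).
Only numpy, scipy, OpenCV 4.12 (cv2) and the standard library are available. Lean on these libraries where they do the work, as an engineer would, in place of code of your own. Each camera call takes 0.05 s, during which the arm holds its last target. There are 200 camera calls.

## Working session

There is one attempt and no reset: what is moved stays moved. The work goes in short steps, Python scripts to look and compute and a shell command to move; the robot and the scene stay as the last step left them, time stands still between calls to the robot, and variables do not carry over. Pictures are saved under pics/ and viewed, about 8 in all and at most 12, crops included, and the job is handed in when it is done.

```bash
mkdir -p pics
cat > h.py <<'E'
import numpy as np, cv2
from bench import ctrl, imaging, finder
from scipy.spatial.transform import Rotation as R
def ray(im,u,v):
    K=im["intrinsics"];k=im["k1"];T=im["pose"]
    d=np.array([(u-K[0,2])/K[0,0],(v-K[1,2])/K[1,1]]);s=d.copy()
    for _ in range(30): s=d/(1+k*(s@s))
    return T[:3,3],T[:3,:3]@np.array([s[0],s[1],1])
def onz(im,u,v,z):
    o,d=ray(im,u,v);return o+d*(z-o[2])/d[2]
def proj(im,p):
    T=im["pose"];K=im["intrinsics"];q=T[:3,:3].T@(np.array(p)-T[:3,3]);s=q[:2]/q[2];s=s*(1+im["k1"]*(s@s))
    return K[0,0]*s[0]+K[0,2],K[1,1]*s[1]+K[1,2]
def tri(a,pa,b,pb):
    o1,d1=ray(a,*pa);o2,d2=ray(b,*pb)
    t=np.linalg.lstsq(np.c_[d1,-d2],o2-o1,rcond=None)[0]
    x=o1+d1*t[0];y=o2+d2*t[1];return (x+y)/2,np.linalg.norm(x-y)
def save(im,n,crop=None,f=1):
    a=im["frame"]
    if crop: a=a[crop[1]:crop[3],crop[0]:crop[2]]
    a=cv2.resize(a,None,fx=f,fy=f,interpolation=cv2.INTER_CUBIC);cv2.imwrite("pics/"+n,a[...,::-1])
E
python3 - <<'E'
from h import *
np.set_printoptions(precision=3,suppress=True)
ims={c:imaging.get_image(c) for c in("scene","top")}
a=np.vstack([ims[c]["frame"] for c in ims]);
cv2.imwrite("pics/a.png",cv2.resize(np.hstack([ims["scene"]["frame"],ims["top"]["frame"]]),(800,300))[...,::-1])
for c in ims:
    save(ims[c],c+".png",f=1.5); print(c,ims[c]["pose"],ims[c]["intrinsics"][0,0],ims[c]["k1"])
for l,z in [("beaker",0),("empty_beaker",0),("rod_mid",.1),("rod_tip",.01),("stand",0),("ball0_center",.015),("lid_bar",.1255),("lid_hinge",.12),("specimen_jar",0),("reagent_bottle",0),("tube_rack",0)]:
  for c in ims:
    for r in finder.spot_point(l,c)[:6]:
        u,v=r["point"][1]*512,r["point"][0]*384
        print(l,c,round(r["conf"],2),round(u),round(v),onz(ims[c],u,v,z)[:2])
s=ctrl.get_state();print(s)
E
```

```text
scene [[-0.855  0.421 -0.304  0.828]
 [ 0.519  0.697 -0.494  0.47 ]
 [ 0.004 -0.58  -0.815  0.922]
 [ 0.     0.     0.     1.   ]] 364.3728053521923 -0.028977039144039585
top [[ 0.011 -0.997  0.074  0.421]
 [-1.    -0.011  0.    -0.025]
 [ 0.001 -0.074 -0.997  1.457]
 [ 0.     0.     0.     1.   ]] 416.12040955963266 -0.013059966113061323
beaker scene 0.96 381 253 [0.28  0.266]
beaker scene 0.94 361 322 [0.455 0.384]
beaker scene 0.77 300 299 [0.55  0.255]
beaker scene 0.32 242 140 [ 0.393 -0.315]
beaker top 0.81 166 255 [0.279 0.258]
beaker top 0.81 129 203 [0.455 0.39 ]
beaker top 0.61 166 174 [0.56  0.265]
beaker top 0.58 193 212 [0.43  0.165]
beaker top 0.18 153 212 [0.428 0.305]
empty_beaker top 0.74 208 166 [0.59  0.116]
empty_beaker top 0.72 237 152 [0.64  0.014]
rod_mid scene 0.69 351 267 [0.429 0.278]
rod_mid top 0.62 240 150 [0.633 0.003]
rod_mid top 0.61 157 209 [0.437 0.272]
rod_mid top 0.5 161 208 [0.441 0.258]
rod_tip top 0.24 163 210 [0.433 0.27 ]
stand scene 0.96 341 284 [0.435 0.279]
stand top 0.57 164 213 [0.424 0.268]
lid_bar scene 0.94 244 139 [ 0.445 -0.209]
lid_
[... 242 characters left out ...]
0.188]
specimen_jar scene 0.65 223 243 [0.644 0.008]
specimen_jar top 0.49 238 152 [0.64  0.012]
reagent_bottle scene 0.73 188 283 [0.78  0.066]
reagent_bottle top 0.52 219 116 [0.769 0.08 ]
tube_rack top 0.82 118 152 [0.637 0.436]
{'time': 1.2, 'joint_positions': array([ 1.338,  0.321, -0.07 ,  1.451,  0.023,  1.371, -0.057]), 'qd': array([-0.   , -0.   ,  0.002, -0.001, -0.   ,  0.001, -0.   ]), 'joint_torque': array([  0.   , -49.111,  -0.403, -31.278,  -0.064,   0.034,   0.   ]), 'position': array([ 0.159, -0.63 ,  0.245]), 'tool_rot': array([ 3.118,  0.387, -0.   ]), 'ft_force': array([-0.104, -0.39 , -0.485]), 'torque': array([ 0.026, -0.007, -0.033]), 'grip_width': 0.9979810747017825}
```

View pics/scene.png

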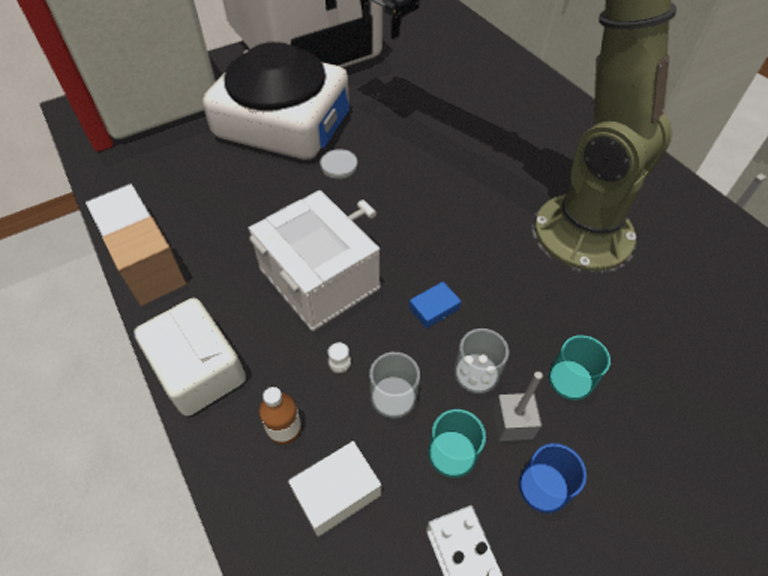

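View pics/top.png

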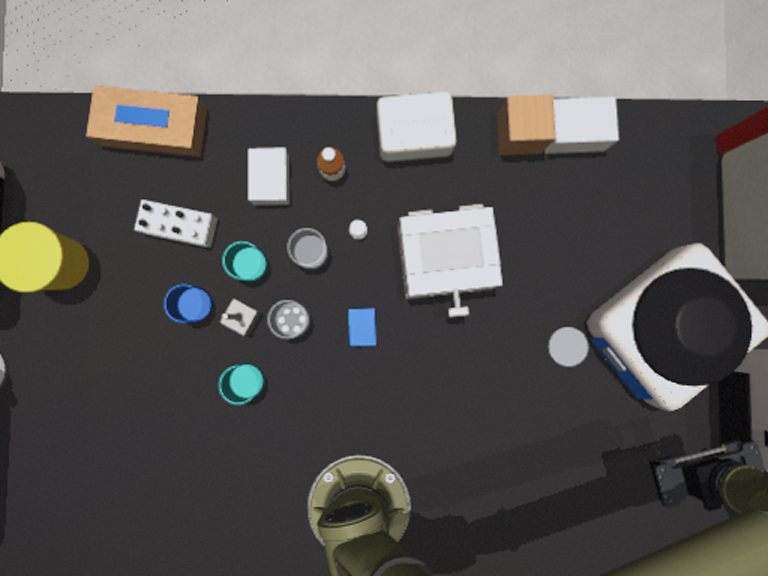

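The scene picture (1.5x) shows the ball beaker at (481,362), the empty one at (395,384), turquoise cups at (580,367) and (458,443), a blue cup at (553,478), the stand at (519,415) with the rod's top at (538,376), and the lid bar at (366,209). The candidates for the beaker are those five. I choose the clear one with balls, beside the stand (0.43, 0.165).

Run:
```python
from h import *
np.set_printoptions(precision=4,suppress=True)
A=imaging.get_image("scene");
for l in("rod","beaker","stand","lid_bar","ball0_center"):
  for c in("scene",):
    for r in finder.trace(l,c)[:8]:
        m=r["region"];ys,xs=np.nonzero(m)
        print(l,c,round(r["conf"],2),m.sum(),"x",xs.min(),xs.max(),"y",ys.min(),ys.max(),"topend",xs[ys<ys.min()+3].mean())
save(A,"crop1.png",(280,190,420,330),5)
B=imaging.get_image("top")
for l in("rod","beaker","stand","lid_bar","ball0_center"):
    for r in finder.trace(l,"top")[:8]:
        ys,xs=np.nonzero(r["region"]);print(l,"top",round(r["conf"],2),len(xs),"x",xs.min(),xs.max(),"y",ys.min(),ys.max())
b=B["frame"][180:245,130:230]; a=A["frame"][215:305,295:385]
a=cv2.resize(a,(500,500),interpolation=2);b=cv2.resize(b,(500,325),interpolation=2);b=cv2.copyMakeBorder(b,0,175,0,0,0)
cv2.imwrite("pics/crop1.png",cv2.resize(np.hstack([a,b]),(800,400))[...,::-1])
```

```text
rod scene 0.62 107 x 344 359 y 248 275 topend 357.27272727272725
beaker scene 0.81 1285 x 366 406 y 224 266 topend 386.8863636363636
beaker scene 0.81 1548 x 346 390 y 296 342 topend 369.0
beaker scene 0.77 1312 x 286 323 y 273 317 topend 305.28205128205127
beaker scene 0.64 1144 x 303 337 y 219 261 topend 320.5
beaker scene 0.27 5182 x 167 253 y 128 219 topend 212.2608695652174
stand scene 0.84 797 x 328 360 y 262 294 topend 341.609756097561
lid_bar scene 0.95 3420 x 166 252 y 127 195 topend 211.85714285714286
ball0_center scene 0.35 179 x 344 360 y 248 276 topend 357.7857142857143
rod top 0.71 116 x 233 244 y 147 158
rod top 0.47 44 x 149 160 y 209 212
beaker top 0.76 585 x 149 178 y 160 186
beaker top 0.72 681 x 110 141 y 189 214
beaker top 0.65 666 x 145 176 y 242 268
stand top 0.91 313 x 149 173 y 200 221
lid_bar top 0.86 3332 x 267 333 y 138 210
```

View pics/crop1.png

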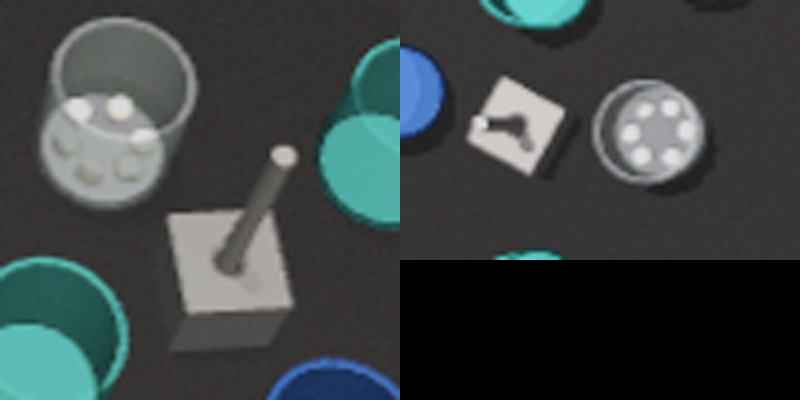

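The crop confirms it: six balls in a ring in the clear beaker, its centre free, rod in the stand beside it (rod top at scene (358.9,249.9), top (150,210.7)).

```bash
python3 - <<'E'
from h import *
np.set_printoptions(precision=4,suppress=True)
A=imaging.get_image("scene");B=imaging.get_image("top")
a=(358.9,249.9);b=(150,210.7)
print("rodtop",tri(A,a,B,b),onz(A,*a,.19),onz(B,*b,.19))
print("stand",onz(B,159.5,211.2,.06))
print("balls",onz(B,194.2,213.2,.015))
a=(323.1,232.3);b=(191.5,213)
print("rim",tri(A,a,B,b),onz(A,*a,.095),onz(B,*b,.095))
E
python3 -m jog '[[[0,0,0,0,0,0,8.7],[5,0,0,0,0,5,8.7],[5,0,0,0,0,5,8.7],[5,0,0,0,0,5,8.7],[5,0,0,0,0,0,8.7],[5,-3,0,0,0,0,8.7],[3,-5,0,0,0,0,8.7],[1,-5,0,0,0,0,8.7],[0,-5,0,0,0,0,8.7],[0,-5,0,0,0,0,8.7]]]'
```

```text
rodtop (array([0.4287, 0.2742, 0.1863]), np.float64(0.0027862164502789636)) [0.4297 0.2761 0.19  ] [0.4296 0.2722 0.19  ]
stand [0.4292 0.2708 0.06  ]
balls [0.424  0.1601 0.015 ]
rim (array([0.4233, 0.1604, 0.0905]), np.float64(0.003012048521505009)) [0.4243 0.163  0.095 ] [0.4243 0.1587 0.095 ]
time: 2.9
position: [0.4386, -0.3886, 0.2443]
tool_rot: [-3.141, 0.022, 0.0]
ft_force: [1.9, 0.3, -0.1]
grip_width: 1.001
```

```bash
python3 -m jog '[[[2,-5,0,0,0,0,8.7],[3,-5,0,0,0,0,8.7],[0,-5,0,0,0,0,8.7],[0,-5,0,0,0,0,8.7],[0,-5,0,0,0,0,8.7],[0,-5,0,0,0,0,8.7],[0,-5,0,0,0,0,8.7],[0,-5,0,0,0,0,8.7],[0,-5,0,0,0,0,8.7],[0,-5,0,0,0,0,8.7],[0,-5,0,0,0,0,8.7],[-2,-5,0,0,0,0,8.7]]]'
python3 -m jog '[[[-2,-3,0,0,0,0,8.7],[-2,-2,0,0,0,0,8.7],[0,0,0,0,0,0,8.7],[0,0,0,0,0,0,8.7]]]'
python3 - <<'E'
from h import *
np.set_printoptions(precision=4,suppress=True)
s=ctrl.get_state();print(s["position"],s["tool_rot"],s["joint_positions"])
W=imaging.get_image("wrist");save(W,"w1.png",f=1.5)
for n,p in dict(rodtop=(.4295,.272,.19),stand=(.4295,.272,.06),beak=(.424,.161,.095)).items():print(n,np.array(proj(W,p))*1.5)
for c in("wrist",):
  for r in finder.trace("rod",c):
    ys,xs=np.nonzero(r["region"]);print(r["conf"],xs.min()*1.5,xs.max()*1.5,ys.min()*1.5,ys.max()*1.5)
E
```

```text
time: 4.1
position: [0.4735, 0.1965, 0.2448]
tool_rot: [-3.14, 0.025, -0.002]
ft_force: [0.6, -0.3, -0.4]
grip_width: 0.998
time: 4.5
position: [0.4334, 0.2451, 0.2447]
tool_rot: [3.141, -0.022, 0.002]
ft_force: [0.4, -0.7, 0.3]
grip_width: 0.997
[0.4334 0.2451 0.2447] [ 3.1407 -0.0215  0.0017] [ 0.2136  0.0314 -0.7888  1.7956  0.0243  1.3234 -2.1654]
rodtop [336.9423 331.3279]
stand [356.0745 271.6445]
beak [500.2114 287.9872]
0.72 324.0 363.0 262.5 339.0
```

View pics/w1.png

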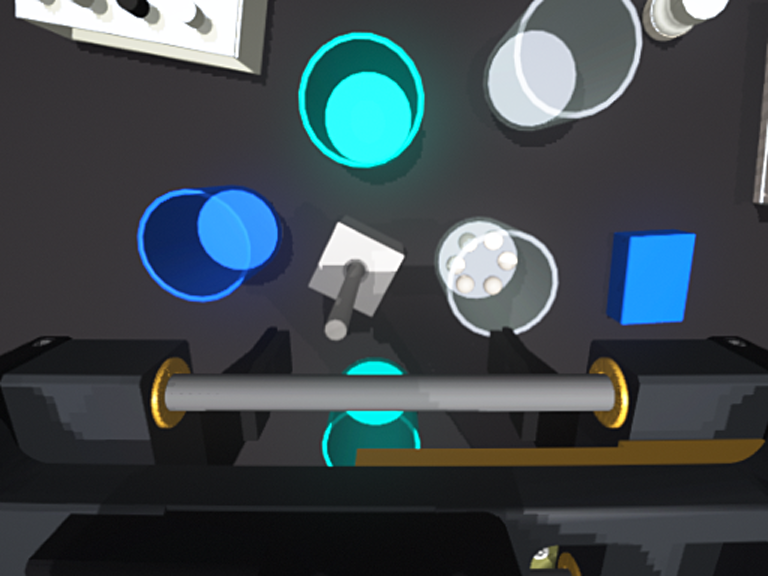

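The wrist view shows the rod's top at (336,329), 2 px from the prediction, and the beaker's rim centred at (502,282); the rod position holds, I go down.

```bash
python3 -m jog '[[[-0.4,-2.7,0,0,0,0,8.7],[0,0,3,0,0,0,8.7],[0,0,3,0,0,0,8.7],[0,0,3,0,0,0,8.7],[0,0,0.7,0,0,0,8.7],[0,0,0,0,0,0,8.7],[0,0,0,0,0,0,8.7]]]'
python3 - <<'E'
from h import *
np.set_printoptions(precision=4,suppress=True)
s=ctrl.get_state();print(s["position"],s["ft_force"])
import bench
E
python3 -m jog '[[[0,0,0,0,0,0,0.5],[0,0,0,0,0,0,0.5],[0,0,0,0,0,0,0.5],[0,0,0,0,0,0,0.5],[0,0,0,0,0,0,0.5],[0,0,0,0,0,0,0.5],[0,0,0,0,0,0,0.5],[0,0,0,0,0,0,0.5]]]' 25
```

```text
time: 5.3
position: [0.431, 0.2721, 0.1488]
tool_rot: [-3.141, 0.025, -0.002]
ft_force: [0.3, 0.7, -1.1]
grip_width: 0.996
[0.431  0.2721 0.1488] [ 0.2705  0.6655 -1.1189]
time: 6.1
position: [0.4298, 0.272, 0.1475]
tool_rot: [3.141, -0.024, -0.0]
ft_force: [0.0, 0.4, -0.5]
grip_width: 0.354
```

```bash
python3 -m jog '[[[0,0,0,0,0,0,0.5],[0,0,0,0,0,0,0.5],[0,0,0,0,0,0,0.5],[0,0,0,0,0,0,0.5],[0,0,0,0,0,0,0.5],[0,0,0,0,0,0,0.5]]]'
python3 -m jog '[[[0,0,-1,0,0,0,0.5],[0,0,-2,0,0,0,0.5],[0,0,-3,0,0,0,0.5],[0,0,-3,0,0,0,0.5],[0,0,-2,0,0,0,0.5],[0,0,0,0,0,0,0.5],[0,0,0,0,0,0,0.5]]]'
python3 - <<'E'
from h import *
np.set_printoptions(precision=4,suppress=True)
s=ctrl.get_state();print(s["position"],s["ft_force"],s["joint_positions"])
W=imaging.get_image("wrist");A=imaging.get_image("scene")
print("rim from w1:");
a=W["frame"];b=A["frame"][205:305,285:385]
cv2.imwrite("pics/lift.png",np.hstack([a,cv2.resize(b,(288,384))[:, :]])[...,::-1])
p=s["position"]
for z in(.095,):
  print([onz(W,u,v,z)[:2] for u,v in [(0,0)]])
E
```

```text
time: 6.7
position: [0.4298, 0.272, 0.1475]
tool_rot: [3.141, -0.024, -0.0]
ft_force: [0.7, -0.1, -0.0]
grip_width: 0.131
time: 7.4
position: [0.4298, 0.272, 0.2577]
tool_rot: [3.141, -0.024, 0.001]
ft_force: [-0.3, -0.6, -1.6]
grip_width: 0.128
[0.4298 0.272  0.2577] [-0.2687 -0.6362 -1.5732] [ 0.1835  0.0559 -0.82    1.7523  0.0424  1.3509 -2.2308]
rim from w1:
[array([0.6222, 0.5294])]
```

View pics/lift.png

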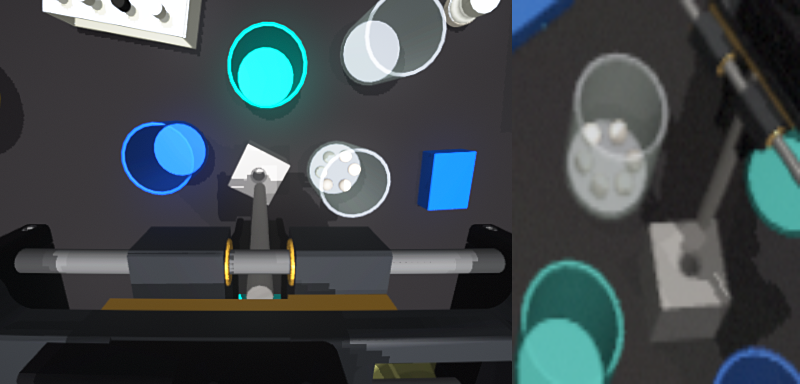

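The rod is held and out of the stand (its tip over the hole at (258,175)); the ball beaker's rim is centred at (354.5,183), balls about (336,168).

Run:
```python
from h import *
W=imaging.get_image("wrist")
print(onz(W,354.5,183,.095),onz(W,335.5,168,.015),onz(W,258,175,.06), onz(W,258,172,.12))
```

```text
[0.42638423 0.16020097 0.095     ] [0.42827195 0.16047839 0.015     ] [0.42962153 0.27269312 0.06      ] [0.44637175 0.27227824 0.12      ]
```

```bash
python3 -m jog '[[[0,2,0,0,0,0,0.5],[0,3,0,0,0,0,0.5],[0,3,0,0,0,0,0.5],[-0.2,2.1,0,0,0,0,0.5],[0,1,0,0,0,0,0.5],[0,0,0,0,0,0,0.5],[0,0,0,0,0,0,0.5]]]'
python3 -m jog '[[[0,0,2,0,0,0,0.5],[0,0,2.5,0,0,0,0.5],[0,0,2.5,0,0,0,0.5],[0,0,2,0,0,0,0.5],[0,0,1,0,0,0,0.5],[0,0,0,0,0,0,0.5],[0,0,0,0,0,0,0.5]]]'
python3 - <<'E'
from h import *
np.set_printoptions(precision=4,suppress=True)
s=ctrl.get_state();print(s["position"],s["ft_force"],s["joint_positions"])
W=imaging.get_image("wrist");A=imaging.get_image("scene")
a=W["frame"];b=A["frame"][205:285,290:350]
cv2.imwrite("pics/in.png",np.hstack([a,cv2.resize(b,(288,384))[:, :]])[...,::-1])
E
```

```text
time: 8.25
position: [0.426, 0.1622, 0.2573]
tool_rot: [-3.141, 0.022, 0.001]
ft_force: [0.1, 0.2, 0.8]
grip_width: 0.129
time: 8.95
position: [0.4266, 0.162, 0.1582]
tool_rot: [-3.141, 0.022, -0.001]
ft_force: [0.4, 0.5, -0.3]
grip_width: 0.134
[0.4266 0.162  0.1582] [ 0.4089  0.5383 -0.3088] [ 0.3068 -0.0038 -0.7178  2.0006 -0.0031  1.143  -1.9944]
```

View pics/in.png

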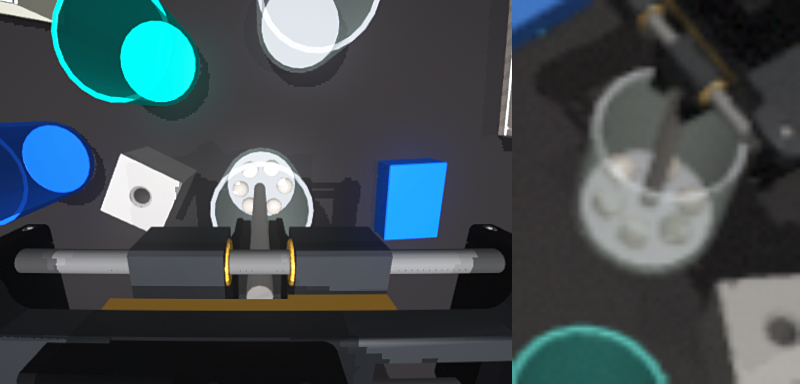

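The rod hangs in the middle of the ring of balls (tip at wrist (260,186)), touching nothing. I go down to the floor and spiral out.

```bash
python3 -m jog '[[[0,0,0.6,0,0,0,0.5],[0.2,0,0.5,0,0,0,0.5],[0.4,0,0,0,0,0,0.5],[0.4,0,0,0,0,0,0.5],[0,0,0,0,0,0,0.5]]]'
python3 - <<'E'
import numpy as np
k=np.arange(25);r=1+1.3*k/24;a=np.radians(15*k);p=np.c_[r*np.cos(a),r*np.sin(a)];print(np.round(np.diff(p,axis=0),2).tolist())
E
```

```text
time: 9.55
position: [0.4369, 0.1609, 0.1467]
tool_rot: [-3.141, 0.024, -0.0]
ft_force: [-1.0, 0.1, 0.3]
grip_width: 0.131
[[0.02, 0.27], [-0.06, 0.28], [-0.14, 0.27], [-0.21, 0.23], [-0.28, 0.17], [-0.33, 0.1], [-0.36, 0.01], [-0.36, -0.09], [-0.34, -0.19], [-0.28, -0.28], [-0.21, -0.36], [-0.11, -0.41], [0.0, -0.44], [0.12, -0.44], [0.24, -0.4], [0.35, -0.33], [0.44, -0.24], [0.5, -0.12], [0.53, 0.01], [0.52, 0.16], [0.47, 0.29], [0.39, 0.42], [0.27, 0.51], [0.13, 0.58]]
```

```bash
python3 -m jog '[[[0.02,0.27,0,0,0,0,0.5],[-0.06,0.28,0,0,0,0,0.5],[-0.14,0.27,0,0,0,0,0.5],[-0.21,0.23,0,0,0,0,0.5],[-0.28,0.17,0,0,0,0,0.5],[-0.33,0.1,0,0,0,0,0.5],[-0.36,0.01,0,0,0,0,0.5],[-0.36,-0.09,0,0,0,0,0.5],[-0.34,-0.19,0,0,0,0,0.5],[-0.28,-0.28,0,0,0,0,0.5],[-0.21,-0.36,0,0,0,0,0.5],[-0.11,-0.41,0,0,0,0,0.5]]]'
python3 -m jog '[[[0,-0.44,0,0,0,0,0.5],[0.12,-0.44,0,0,0,0,0.5],[0.24,-0.4,0,0,0,0,0.5],[0.35,-0.33,0,0,0,0,0.5],[0.44,-0.24,0,0,0,0,0.5],[0.5,-0.12,0,0,0,0,0.5],[0.53,0.01,0,0,0,0,0.5],[0.52,0.16,0,0,0,0,0.5],[0.47,0.29,0,0,0,0,0.5],[0.39,0.42,0,0,0,0,0.5],[0.27,0.51,0,0,0,0,0.5],[0.13,0.58,0,0,0,0,0.5]]]'
python3 - <<'E'
from h import *
np.set_printoptions(precision=4,suppress=True)
s=ctrl.get_state();print(s["position"],s["ft_force"],s["joint_positions"])
W=imaging.get_image("wrist");A=imaging.get_image("scene")
a=W["frame"];b=A["frame"][205:285,290:350]
cv2.imwrite("pics/sp.png",np.hstack([a,cv2.resize(b,(288,384))[:, :]])[...,::-1])
E
```

```text
time: 10.75
position: [0.4093, 0.1618, 0.1466]
tool_rot: [3.141, -0.023, 0.0]
ft_force: [-0.1, -0.6, -0.5]
grip_width: 0.131
time: 11.95
position: [0.4492, 0.1611, 0.1464]
tool_rot: [-3.14, 0.024, 0.001]
ft_force: [-3.0, 3.1, -1.0]
grip_width: 0.129
[0.4492 0.1611 0.1464] [-2.9698  3.0695 -0.9663] [ 0.3058  0.0683 -0.7208  1.9687  0.0482  1.1217 -2.0206]
```

View pics/sp.png

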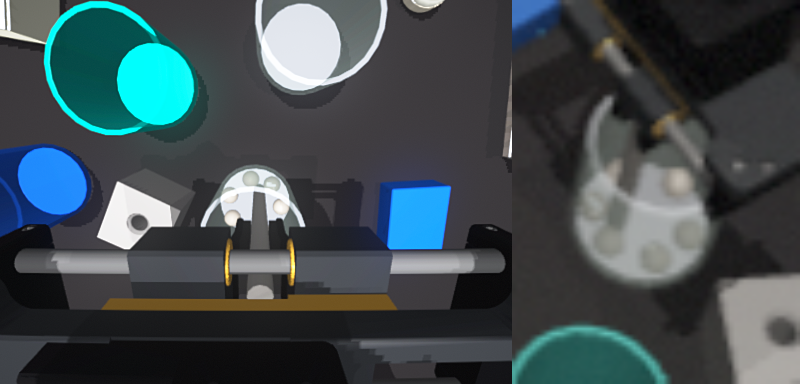

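The spiral has set the balls moving, but the beaker's rim (centre about x=253 in the wrist view) seems to have slid a few mm; I measure it.

Run:
```python
from h import *
np.set_printoptions(precision=4,suppress=True)
W=imaging.get_image("wrist");A=imaging.get_image("scene")
def ring(im,c,r,z):
    return np.array([proj(im,(c[0]+r*np.cos(t),c[1]+r*np.sin(t),z)) for t in np.linspace(0,2*np.pi,40)])
def fit(im,c0,parts):
    g=cv2.GaussianBlur(cv2.cvtColor(im["frame"],cv2.COLOR_RGB2GRAY),(3,3),0).astype(float)
    best=[]
    for dx in np.arange(-.016,.0161,.001):
        for dy in np.arange(-.016,.0161,.001):
            s=0
            for r,z in parts:
                p=ring(im,(c0[0]+dx,c0[1]+dy),r,z).round().astype(int);ok=(p[:,0]>0)&(p[:,0]<511)&(p[:,1]>0)&(p[:,1]<(224 if im is W else 383))
                s+=g[p[ok,1],p[ok,0]].sum()/ok.sum()
            best.append((s,c0[0]+dx,c0[1]+dy))
    best.sort(reverse=True);return np.array(best[:4])
print("wrist rim",fit(W,(.4264,.1605),[(.040,.095)]))
print("scene rim",fit(A,(.4264,.1605),[(.040,.095)]))
cv2.imwrite("pics/_w.png",W["frame"])
for n,im in(("w",W),("s",A)):
  rs=finder.trace("beaker","wrist" if im is W else "scene")
  for r in rs:
    ys,xs=np.nonzero(r["region"]);print(n,round(r["conf"],2),xs.min(),xs.max(),ys.min(),ys.max())
```

```text
wrist rim [[241.1176   0.4334   0.1655]
 [239.8125   0.4324   0.1655]
 [239.1765   0.4334   0.1645]
 [238.3125   0.4324   0.1665]]
scene rim [[95.425   0.4344  0.1685]
 [94.975   0.4334  0.1675]
 [93.6     0.4334  0.1685]
 [93.5     0.4344  0.1675]]
w 0.91 44 196 4 136
w 0.66 203 304 165 232
w 0.62 0 90 144 236
w 0.27 226 241 207 224
s 0.92 366 405 224 265
s 0.92 285 323 272 318
s 0.84 346 390 296 341
s 0.8 302 332 227 264
s 0.41 247 279 235 278
```

```bash
cat > bk.py <<'E'
from h import *
np.set_printoptions(precision=4,suppress=True)
A=imaging.get_image("scene")
g=cv2.GaussianBlur(cv2.cvtColor(A["frame"],cv2.COLOR_RGB2GRAY),(3,3),0).astype(float);best=[]
t=np.linspace(0,2*np.pi,60)
for x in np.arange(.40,.46,.001):
    for y in np.arange(.13,.20,.001):
        p=np.array([proj(A,(x+.04*np.cos(a),y+.04*np.sin(a),.095)) for a in t]).round().astype(int)
        best.append((g[p[:,1],p[:,0]].mean(),x,y))
best.sort(reverse=True);print("beaker(scene)",np.mean(best[:4],axis=0))
s=ctrl.get_state();print(s["position"],s["ft_force"],s["joint_positions"])
E
python3 -m jog '[[[0.01,0.6,0,0,0,0,0.5],[-0.1,0.55,0,0,0,0,0.5],[-0.25,0.47,0,0,0,0,0.5],[-0.42,0.35,0,0,0,0,0.5],[-0.6,0.25,0,0,0,0,0.5],[-0.65,0.09,0,0,0,0,0.5],[-0.65,-0.09,0,0,0,0,0.5],[-0.6,-0.25,0,0,0,0,0.5],[-0.52,-0.4,0,0,0,0,0.5],[-0.4,-0.52,0,0,0,0,0.5],[-0.25,-0.6,0,0,0,0,0.5],[-0.09,-0.65,0,0,0,0,0.5]]]'
python3 bk.py
```

```text
time: 13.45
position: [0.404, 0.1636, 0.1466]
tool_rot: [3.141, -0.023, 0.001]
ft_force: [2.3, -0.9, -0.5]
grip_width: 0.133
beaker(scene) [119.9375   0.4185   0.1595]
[0.4039 0.165  0.1467] [2.921  0.4052 1.1626] [ 0.3127 -0.0445 -0.7359  2.0552 -0.0333  1.1187 -1.9926]
```

```bash
python3 -m jog '[[[0.5,0,0,0,0,0,0.5],[0.4,0.1,0,0,0,0,0.5],[0,0,0,0,0,0,0.5]]]'
python3 bk.py
python3 - <<'E'
from h import *
W=imaging.get_image("wrist");A=imaging.get_image("scene")
a=cv2.resize(W["frame"][140:240,180:340],(480,300),interpolation=2);b=cv2.resize(A["frame"][205:285,290:350],(320,427),interpolation=2)
a=cv2.copyMakeBorder(a,0,127,0,0,0)
cv2.imwrite("pics/j.png",np.hstack([a,b])[...,::-1])
E
```

```text
time: 13.8
position: [0.4129, 0.1621, 0.1461]
tool_rot: [-3.141, 0.025, 0.003]
ft_force: [-0.2, 0.1, -0.6]
grip_width: 0.132
beaker(scene) [120.5708   0.4178   0.1605]
[0.4127 0.1621 0.1461] [-1.122  -0.353  -1.3503] [ 0.3157 -0.021  -0.7324  2.0395 -0.0169  1.1194 -1.9956]
```

View pics/j.png

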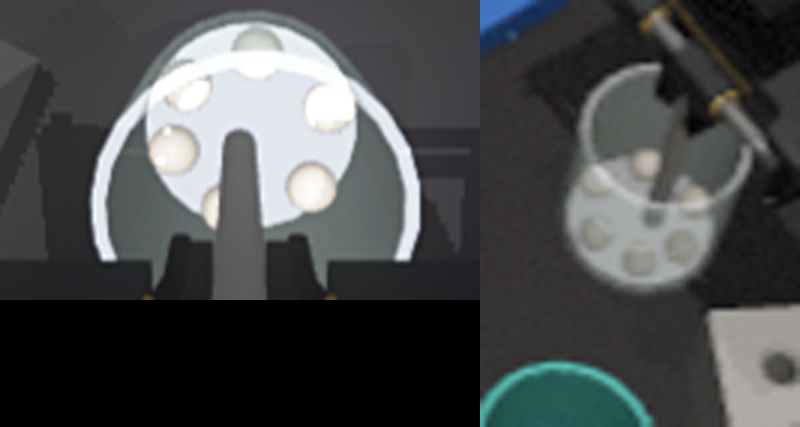

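The crop shows the rod near the middle of the floor disc (251,123) and the six balls all at the wall; the widest gap lies up-right, at about 42° between balls (257,50) and (330,107). The beaker had been dragged by a ball trapped between rod and wall, so I lead the rod out through that gap and circle near the wall, pushing balls tangentially.

```bash
python3 -m jog '[[[0.5,0.15,0,0,0,0,0.5],[0.4,0.36,0,0,0,0,0.5],[0.4,0.36,0,0,0,0,0.5],[0.4,0.36,0,0,0,0,0.5],[0.4,0.36,0,0,0,0,0.5],[0.18,0.16,0,0,0,0,0.5],[0.3,0.1,0,0,0,0,0.5],[0.3,0.1,0,0,0,0,0.5],[0.2,0.07,0,0,0,0,0.5],[0.2,0.06,0,0,0,0,0.5],[0,0,0,0,0,0,0.5]]]'
python3 bk.py
```

```text
time: 15.05
position: [0.4449, 0.1414, 0.1464]
tool_rot: [-3.141, 0.023, 0.003]
ft_force: [-2.7, 0.5, 0.2]
grip_width: 0.13
beaker(scene) [96.4    0.43   0.168]
[0.4448 0.1414 0.1464] [-3.2387  0.4775  1.2167] [ 0.3363  0.0411 -0.7068  1.9905  0.0289  1.1212 -1.968 ]
```

```bash
python3 -m jog '[[[-0.58,0.445,0,0,0,0,0.5],[-0.675,0.28,0,0,0,0,0.5],[-0.725,0.095,0,0,0,0,0.5],[-0.725,-0.095,0,0,0,0,0.5],[-0.675,-0.28,0,0,0,0,0.5],[-0.58,-0.445,0,0,0,0,0.5],[-0.445,-0.58,0,0,0,0,0.5],[-0.28,-0.675,0,0,0,0,0.5],[-0.095,-0.725,0,0,0,0,0.5],[0.095,-0.725,0,0,0,0,0.5],[0.28,-0.675,0,0,0,0,0.5],[0.445,-0.58,0,0,0,0,0.5]]]'
python3 bk.py
python3 -m jog '[[[0.58,-0.445,0,0,0,0,0.5],[0.675,-0.28,0,0,0,0,0.5],[0.725,-0.095,0,0,0,0,0.5],[0.725,0.095,0,0,0,0,0.5],[0.675,0.28,0,0,0,0,0.5],[0.58,0.445,0,0,0,0,0.5],[0.445,0.58,0,0,0,0,0.5],[0.28,0.675,0,0,0,0,0.5],[0.095,0.725,0,0,0,0,0.5],[-0.095,0.725,0,0,0,0,0.5],[-0.28,0.675,0,0,0,0,0.5],[-0.445,0.58,0,0,0,0,0.5]]]'
python3 bk.py
python3 - <<'E'
from h import *
W=imaging.get_image("wrist");A=imaging.get_image("scene")
a=cv2.resize(W["frame"][140:240,180:340],(480,300),interpolation=2);b=cv2.resize(A["frame"][205:285,290:350],(320,427),interpolation=2)
a=cv2.copyMakeBorder(a,0,127,0,0,0)
cv2.imwrite("pics/j2.png",np.hstack([a,b])[...,::-1])
E
```

```text
time: 16.3
position: [0.4064, 0.1809, 0.1462]
tool_rot: [3.14, -0.024, -0.002]
ft_force: [1.3, -3.3, -0.3]
grip_width: 0.131
beaker(scene) [120.3      0.409    0.1675]
[0.4073 0.1822 0.1465] [ 2.2524 -1.8424 -0.0127] [ 0.2999 -0.0149 -0.7643  2.0338 -0.012   1.1183 -2.0446]
time: 17.55
position: [0.4456, 0.1397, 0.1466]
tool_rot: [3.14, -0.024, 0.002]
ft_force: [0.5, 0.1, -0.1]
grip_width: 0.127
beaker(scene) [118.1583   0.4458   0.1683]
[0.4451 0.1386 0.1465] [-1.0045 -0.1462 -1.4497] [ 0.3542  0.0389 -0.7205  1.9923  0.0316  1.1203 -1.9666]
```

View pics/j2.png

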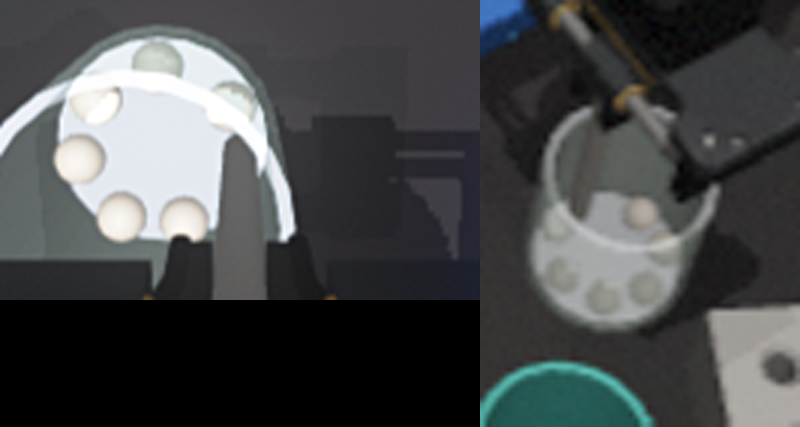

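Rod tip at (240,145), at the right wall of the floor disc (163,135), all balls at the wall. My radius was too wide: the ball trapped between rod and wall drags the beaker by (circle radius − 14 mm), so it now sits ~20 mm off. I push it back home with the rod, then circle with 20 mm radius, which bounds its wander to about 5 mm.

```bash
python3 -m jog '[[[-0.5,0,0,0,0,0,0.5],[-0.5,0,0,0,0,0,0.5],[-0.45,-0.25,0,0,0,0,0.5],[-0.45,-0.25,0,0,0,0,0.5],[-0.35,-0.4,0,0,0,0,0.5],[-0.32,-0.4,0,0,0,0,0.5],[-0.4,0.15,0,0,0,0,0.5],[-0.5,0.15,0,0,0,0,0.5],[-0.5,0.15,0,0,0,0,0.5],[-0.4,0.15,0,0,0,0,0.5],[0,0,0,0,0,0,0.5]]]'
cat >> bk.py <<'E'
W=imaging.get_image("wrist");g=cv2.GaussianBlur(cv2.cvtColor(W["frame"],cv2.COLOR_RGB2GRAY),(3,3),0).astype(float);best=[]
for x in np.arange(.40,.46,.001):
    for y in np.arange(.13,.20,.001):
        p=np.array([proj(W,(x+.04*np.cos(a),y+.04*np.sin(a),.095)) for a in t]).round().astype(int)
        p=p[(p[:,1]<224)&(p[:,1]>0)&(p[:,0]>0)&(p[:,0]<512)]
        if len(p)>12: best.append((g[p[:,1],p[:,0]].mean(),x,y))
best.sort(reverse=True);print("beaker(wrist)",np.mean(best[:4],axis=0))
E
python3 bk.py
```

```text
time: 18.8
position: [0.4017, 0.1483, 0.1468]
tool_rot: [3.141, -0.024, 0.001]
ft_force: [1.2, 0.7, -0.6]
grip_width: 0.134
beaker(scene) [129.8625   0.431    0.1625]
[0.4017 0.1484 0.1467] [ 1.6244 -0.6112  0.8375] [ 0.3486 -0.0671 -0.7312  2.0716 -0.0491  1.1204 -1.9463]
beaker(wrist) [226.6687   0.43     0.1598]
```

```bash
python3 -m jog '[[[0.4,-0.13,0,0,0,0,0.5],[0.4,-0.13,0,0,0,0,0.5]]]'
python3 -m jog '[[[-0.2,-0.48,0,0,0,0,0.5],[-0.07,-0.52,0,0,0,0,0.5],[0.07,-0.52,0,0,0,0,0.5],[0.2,-0.48,0,0,0,0,0.5],[0.32,-0.41,0,0,0,0,0.5],[0.41,-0.32,0,0,0,0,0.5],[0.48,-0.2,0,0,0,0,0.5],[0.52,-0.07,0,0,0,0,0.5],[0.52,0.07,0,0,0,0,0.5],[0.48,0.2,0,0,0,0,0.5],[0.41,0.32,0,0,0,0,0.5],[0.32,0.41,0,0,0,0,0.5]]]'
python3 bk.py
python3 -m jog '[[[0.2,0.48,0,0,0,0,0.5],[0.07,0.52,0,0,0,0,0.5],[-0.07,0.52,0,0,0,0,0.5],[-0.2,0.48,0,0,0,0,0.5],[-0.32,0.41,0,0,0,0,0.5],[-0.41,0.32,0,0,0,0,0.5],[-0.48,0.2,0,0,0,0,0.5],[-0.52,0.07,0,0,0,0,0.5],[-0.52,-0.07,0,0,0,0,0.5],[-0.48,-0.2,0,0,0,0,0.5],[-0.41,-0.32,0,0,0,0,0.5],[-0.32,-0.41,0,0,0,0,0.5]]]'
python3 bk.py
```

```text
time: 19.1
position: [0.4094, 0.1508, 0.1461]
tool_rot: [3.141, -0.024, -0.003]
ft_force: [0.1, 0.6, -1.3]
grip_width: 0.13
time: 20.3
position: [0.4451, 0.1702, 0.1465]
tool_rot: [-3.141, 0.024, 0.0]
ft_force: [0.6, -0.3, -0.3]
grip_width: 0.129
beaker(scene) [97.8125  0.429   0.1733]
[0.4455 0.1693 0.1464] [-0.0168  0.2235 -0.6129] [ 0.3207  0.0704 -0.7569  1.9687  0.0538  1.1226 -2.0455]
beaker(wrist) [240.1223   0.4293   0.171 ]
time: 21.6
position: [0.4094, 0.1509, 0.1464]
tool_rot: [3.14, -0.024, -0.0]
ft_force: [-0.7, 0.0, -1.3]
grip_width: 0.127
beaker(scene) [125.7667   0.4335   0.158 ]
[0.409  0.152  0.1465] [-0.1001  0.9589 -0.3402] [ 0.354  -0.0429 -0.7455  2.0543 -0.032   1.1195 -1.9618]
beaker(wrist) [233.7562   0.4325   0.1555]
```

```bash
python3 -m jog '[[[-0.2,-0.48,0,0,0,0,0.5],[-0.07,-0.52,0,0,0,0,0.5],[0.07,-0.52,0,0,0,0,0.5],[0.2,-0.48,0,0,0,0,0.5],[0.32,-0.41,0,0,0,0,0.5],[0.41,-0.32,0,0,0,0,0.5],[0.48,-0.2,0,0,0,0,0.5],[0.52,-0.07,0,0,0,0,0.5],[0.52,0.07,0,0,0,0,0.5],[0.48,0.2,0,0,0,0,0.5],[0.41,0.32,0,0,0,0,0.5],[0.32,0.41,0,0,0,0,0.5]]]'
python3 -m jog '[[[0.2,0.48,0,0,0,0,0.5],[0.07,0.52,0,0,0,0,0.5],[-0.07,0.52,0,0,0,0,0.5],[-0.2,0.48,0,0,0,0,0.5],[-0.32,0.41,0,0,0,0,0.5],[-0.41,0.32,0,0,0,0,0.5],[-0.48,0.2,0,0,0,0,0.5],[-0.52,0.07,0,0,0,0,0.5],[-0.52,-0.07,0,0,0,0,0.5],[-0.48,-0.2,0,0,0,0,0.5],[-0.41,-0.32,0,0,0,0,0.5],[-0.32,-0.41,0,0,0,0,0.5]]]'
python3 bk.py
python3 -m jog '[[[-0.2,-0.48,0,0,0,0,0.5],[-0.07,-0.52,0,0,0,0,0.5],[0.07,-0.52,0,0,0,0,0.5],[0.2,-0.48,0,0,0,0,0.5],[0.32,-0.41,0,0,0,0,0.5],[0.41,-0.32,0,0,0,0,0.5],[0.48,-0.2,0,0,0,0,0.5],[0.52,-0.07,0,0,0,0,0.5],[0.52,0.07,0,0,0,0,0.5],[0.48,0.2,0,0,0,0,0.5],[0.41,0.32,0,0,0,0,0.5],[0.32,0.41,0,0,0,0,0.5]]]'
python3 -m jog '[[[0.2,0.48,0,0,0,0,0.5],[0.07,0.52,0,0,0,0,0.5],[-0.07,0.52,0,0,0,0,0.5],[-0.2,0.48,0,0,0,0,0.5],[-0.32,0.41,0,0,0,0,0.5],[-0.41,0.32,0,0,0,0,0.5],[-0.48,0.2,0,0,0,0,0.5],[-0.52,0.07,0,0,0,0,0.5],[-0.52,-0.07,0,0,0,0,0.5],[-0.48,-0.2,0,0,0,0,0.5],[-0.41,-0.32,0,0,0,0,0.5],[-0.32,-0.41,0,0,0,0,0.5]]]'
python3 bk.py
python3 - <<'E'
from h import *
W=imaging.get_image("wrist");A=imaging.get_image("scene")
a=cv2.resize(W["frame"][140:240,180:340],(480,300),interpolation=2);b=cv2.resize(A["frame"][205:285,290:350],(320,427),interpolation=2)
a=cv2.copyMakeBorder(a,0,127,0,0,0)
cv2.imwrite("pics/j3.png",np.hstack([a,b])[...,::-1])
E
```

```text
time: 22.9
position: [0.4453, 0.1702, 0.1465]
tool_rot: [3.141, -0.024, 0.0]
ft_force: [-0.5, -0.9, -0.5]
grip_width: 0.134
time: 24.1
position: [0.4086, 0.1507, 0.1461]
tool_rot: [3.14, -0.023, -0.003]
ft_force: [0.3, 0.1, -0.8]
grip_width: 0.13
beaker(scene) [126.2917   0.435    0.1518]
[0.4083 0.1515 0.1461] [-0.4189  0.8845 -0.5115] [ 0.3626 -0.0428 -0.7537  2.0549 -0.0321  1.1207 -1.9613]
beaker(wrist) [234.6525   0.4345   0.1495]
time: 25.4
position: [0.4446, 0.1708, 0.1463]
tool_rot: [-3.141, 0.023, 0.002]
ft_force: [-1.9, 2.2, -0.4]
grip_width: 0.132
time: 26.6
position: [0.4101, 0.1517, 0.1469]
tool_rot: [-3.141, 0.023, -0.002]
ft_force: [3.0, 1.1, -1.0]
grip_width: 0.135
beaker(scene) [120.       0.425    0.1505]
[0.4094 0.1526 0.1468] [ 2.0513  2.2914 -0.7591] [ 0.3712 -0.043  -0.7626  2.0532 -0.0333  1.1188 -1.9608]
beaker(wrist) [236.313    0.4255   0.148 ]
```

View pics/j3.png

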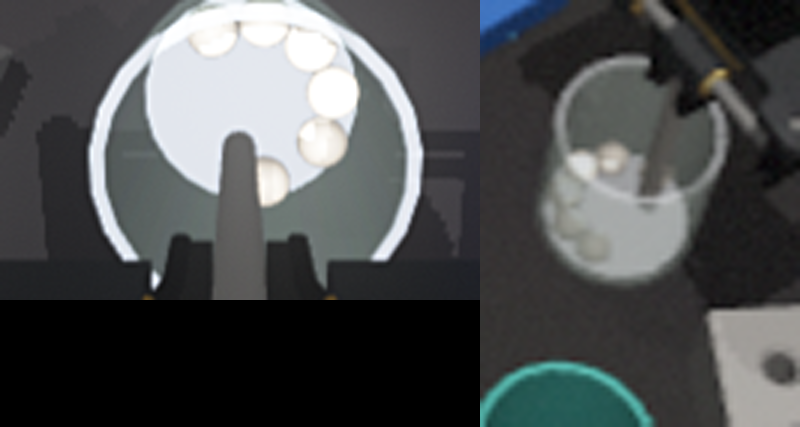

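All six balls are now packed on the far right of the floor (213,35)…(270,182), none out; the left is free. The beaker is 11 mm off to -y; I push it back with the rod on its left wall.

```bash
python3 -m jog '[[[0.5,-0.8,0,0,0,0,0.5],[0.6,-1,0,0,0,0,0.5],[0.5,-0.8,0,0,0,0,0.5],[0,-0.4,0,0,0,0,0.5],[0,-0.4,0,0,0,0,0.5],[0,-0.4,0,0,0,0,0.5],[0,-0.2,0,0,0,0,0.5],[0,0,0,0,0,0,0.5]]]'
python3 bk.py
```

```text
time: 27.6
position: [0.426, 0.1911, 0.1462]
tool_rot: [-3.141, 0.023, 0.001]
ft_force: [-0.1, -1.4, -0.4]
grip_width: 0.131
beaker(scene) [111.9125   0.4265   0.1625]
[0.426  0.1911 0.1463] [ 0.5182 -1.595  -1.985 ] [ 0.3209  0.0482 -0.8076  1.9883  0.0381  1.1208 -2.0883]
beaker(wrist) [239.1001   0.4255   0.1595]
```

```bash
python3 -m jog '[[[-0.6,0.3,0,0,0,0,0.5],[-0.6,0.3,0,0,0,0,0.5],[-0.6,0.3,0,0,0,0,0.5],[-0.2,0.5,0,0,0,0,0.5],[-0.2,0.5,0,0,0,0,0.5],[0,0,0,0,0,0,0.5]]]'
python3 -m jog '[[[0.6,0,0.02,0,-2.5,0,0.5],[1.2,0,0.05,0,-5,0,0.5],[1.2,0,0.05,0,-5,0,0.5],[1.2,0,0.05,0,-5,0,0.5],[1.2,0,0.05,0,-5,0,0.5],[0.6,0,0.02,0,-2.5,0,0.5],[0,0,0,0,0,0,0.5]]]'
python3 bk.py
```

```text
time: 28.3
position: [0.4042, 0.1712, 0.1466]
tool_rot: [3.141, -0.026, 0.001]
ft_force: [0.4, 1.0, -0.4]
grip_width: 0.13
time: 29.0
position: [0.4639, 0.1708, 0.1319]
tool_rot: [-3.061, 0.027, 0.683]
ft_force: [-0.9, 0.3, 0.1]
grip_width: 0.131
beaker(scene) [64.7542  0.4453  0.1833]
[0.463  0.1714 0.1326] [-0.4346  0.2968 -0.8652] [ 0.2561  0.4931 -0.73    1.6394  0.1187  1.52   -2.0927]
beaker(wrist) [229.       0.4255   0.1595]
```

```bash
python3 -m jog '[[[0,0,0,0,0,0,2],[0,0,0,0,0,0,3],[0,0,0,0,0,0,5],[0,0,0,0,0,0,5],[0,0,0,0,0,0,5],[0,0,0,0,0,0,5]]]'
python3 -m jog '[[[0,0,-1,0,0,0,5],[0,0,-2,0,0,0,5],[0,0,-3,0,0,0,5],[0,0,-3,0,0,0,5],[0,0,-3,0,0,0,5],[0,0,-3,0,0,0,5],[0,0,0,0,0,0,5]]]'
python3 bk.py
python3 - <<'E'
from h import *
W=imaging.get_image("wrist");A=imaging.get_image("scene")
b=cv2.resize(A["frame"][195:290,270:365],(384,384),interpolation=2)
cv2.imwrite("pics/rel.png",np.hstack([W["frame"][:,60:460],b])[...,::-1])
E
```

```text
time: 29.7
position: [0.4624, 0.1713, 0.1337]
tool_rot: [-3.064, 0.023, 0.679]
ft_force: [0.7, 0.0, -0.3]
grip_width: 0.546
time: 30.4
position: [0.5285, 0.171, 0.2734]
tool_rot: [-3.063, 0.024, 0.669]
ft_force: [0.7, -0.5, -0.8]
grip_width: 0.576
beaker(scene) [105.3375   0.457    0.1768]
[0.5272 0.1709 0.2713] [0.5584 0.4468 0.0058] [ 0.2126  0.5106 -0.7273  1.3152  0.1204  1.8151 -2.0918]
beaker(wrist) [226.0542   0.426    0.1593]
```

View pics/rel.png

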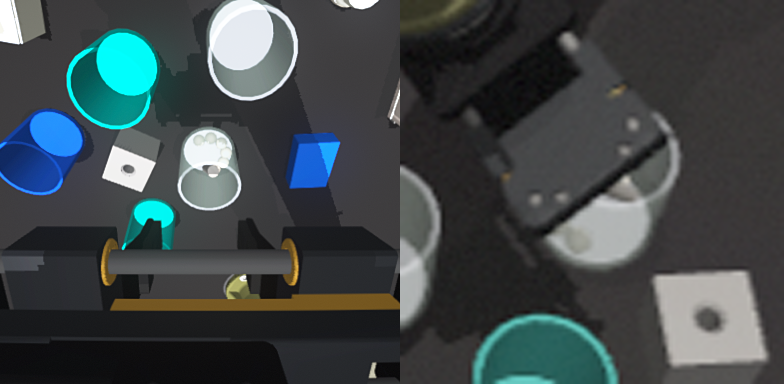

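The rod stands leaning in the beaker (its end seen at (212,170) inside the rim centred (209,175)), all balls inside, and the beaker is back at (0.426, 0.160). Now the lid.

```bash
python3 -m jog '[[[0,0,-2,0,0,0,5],[0,0,-2,0,5,0,6],[0,0,-1,0,5,0,7],[0,0,0,0,5,0,7],[0,0,0,0,5,0,7],[0,0,0,0,5,0,7],[0,4,0,0,0,0,7],[0,5,0,0,0,0,7],[0,5,0,0,0,0,7],[0,5,0,0,0,0,7],[0,5,0,0,0,0,7],[0,5,0,0,0,0,7]]]'
python3 -m jog '[[[0,5,0,0,0,0,7],[-2,3,2,0,0,0,7],[-2,1,2,0,0,0,7],[-2,0,2,0,0,0,7],[-2,0,1,0,0,0,7],[0,0,0,0,0,0,7],[0,0,0,0,0,0,7]]]'
cat > lb.py <<'E'
from h import *
np.set_printoptions(precision=4,suppress=True)
s=ctrl.get_state();print(s["position"],s["tool_rot"],s["joint_positions"])
for c,im in ((c,imaging.get_image(c)) for c in("wrist","scene","top")):
  for l,z in(("lid_bar",.1255),("lid_hinge",.12)):
    for r in finder.spot_point(l,c)[:2]:
      u,v=r["point"][1]*512,r["point"][0]*384;print(c,l,round(r["conf"],2),round(u),round(v),onz(im,u,v,z)[:2])
E
python3 lb.py
```

```text
time: 31.8
position: [0.5404, -0.1217, 0.3142]
tool_rot: [3.141, -0.024, -0.003]
ft_force: [1.6, 0.3, -0.2]
grip_width: 0.804
time: 32.5
position: [0.4601, -0.2085, 0.2449]
tool_rot: [3.141, -0.024, -0.001]
ft_force: [0.1, -0.6, 0.9]
grip_width: 0.808
[ 0.4601 -0.2085  0.2449] [ 3.1415 -0.0241 -0.0006] [ 0.8351  0.0333 -0.4695  1.7878  0.0157  1.3244 -1.2241]
wrist lid_bar 0.76 257 204 [ 0.4482 -0.2058]
scene lid_bar 0.73 244 137 [ 0.4428 -0.2141]
scene lid_hinge 0.56 183 173 [ 0.6569 -0.187 ]
top lid_hinge 0.91 302 143 [ 0.6566 -0.197 ]
```

Run:
```python
from h import *
W=imaging.get_image("wrist");cv2.imwrite("pics/lid.png",cv2.resize(W["frame"][60:300,110:410],(750,600),interpolation=2)[...,::-1])
```

```text
(no output)
```

View pics/lid.png

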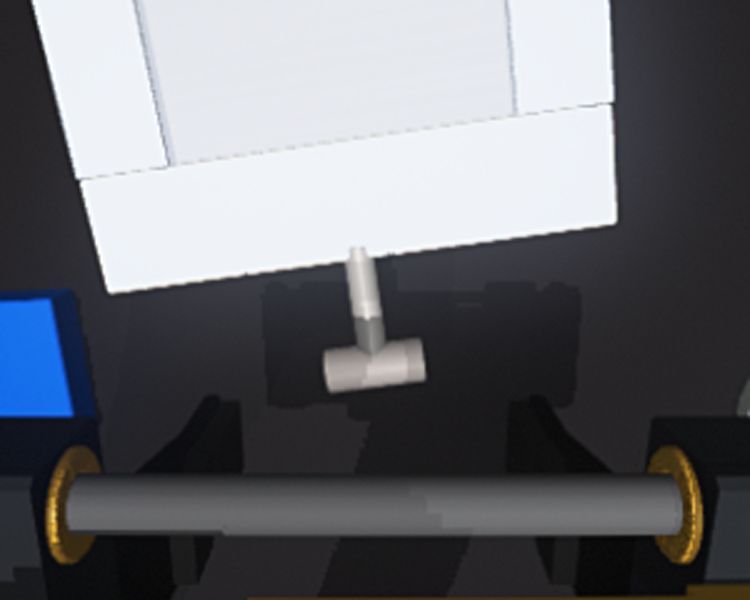

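The T-bar is seen at crop (375,366), i.e. wrist pixel (260,206), turned about 7° against the tool.

```bash
python3 -c "
from h import *
W=imaging.get_image('wrist');print(onz(W,260,206.4,.1255),onz(W,110+330/2.5,60+371/2.5,.1255),onz(W,110+422/2.5,60+360/2.5,.1255))"
python3 -m jog '[[[-1.5,0,0,0,0,-7,7],[0,0,3,0,0,0,7],[0,0,3,0,0,0,7],[0,0,3,0,0,0,7],[0,0,0,0,0,0,7],[0,0,0,0,0,0,7]]]'
python3 lb.py
```

```text
[ 0.44553887 -0.20936814  0.1255    ] [ 0.4436236  -0.19082873  0.1255    ] [ 0.44786327 -0.22864584  0.1255    ]
time: 33.65
position: [0.4455, -0.2084, 0.1556]
tool_rot: [-3.137, -0.168, 0.0]
ft_force: [0.7, -0.0, 1.7]
grip_width: 0.801
[ 0.4455 -0.2084  0.1556] [-3.1367 -0.1685  0.0005] [ 0.8393  0.0752 -0.4709  1.9329  0.0372  1.1424 -1.1093]
wrist lid_bar 0.78 257 225 [ 0.4481 -0.2069]
scene lid_bar 0.59 244 137 [ 0.4423 -0.2144]
scene lid_hinge 0.95 187 173 [ 0.6492 -0.1802]
scene lid_hinge 0.37 260 265 [0.6206 0.1656]
top lid_bar 0.94 305 210 [ 0.4368 -0.2068]
top lid_hinge 0.73 301 142 [ 0.6582 -0.1947]
top lid_hinge 0.53 193 222 [0.3959 0.149 ]
```

```bash
python3 -m jog '[[[0,0,1.5,0,0,0,7],[0,0,1.2,0,0,0,7],[0,0,0,0,0,0,7],[0,0,0,0,0,0,3],[0,0,0,0,0,0,3],[0,0,0,0,0,0,3],[0,0,0,0,0,0,3],[0,0,0,0,0,0,3],[0,0,0,0,0,0,3],[0,0,0,0,0,0,3]]]' 35
python3 - <<'E'
from h import *
s=ctrl.get_state();p=s["position"];print(p,s["ft_force"],s["grip_width"])
# bar rel hinge: along -x r, up .0055 ; TCP 3mm above bar
L=.215;h=.0055;prev=None
for d in range(0,55,5):
    a=np.radians(d);x=L-(L*np.cos(a)-h*np.sin(a));z=L*np.sin(a)+h*np.cos(a)-h
    print(d,round(x*100,2),round(z*100,2), None if prev is None else (round((x-prev[0])*100,2),round((z-prev[1])*100,2)));prev=(x,z)
E
```

```text
time: 35.1
position: [0.4456, -0.2086, 0.1284]
tool_rot: [3.137, 0.168, 0.001]
ft_force: [0.6, -0.0, 0.0]
grip_width: 0.449
[ 0.44556097 -0.20862291  0.12840289] [ 0.63150932 -0.01482438  0.03009707] 0.44934229628481087
0 0.0 0.0 None
5 0.13 1.87 (np.float64(0.13), np.float64(1.87))
10 0.42 3.73 (np.float64(0.29), np.float64(1.85))
15 0.87 5.55 (np.float64(0.45), np.float64(1.82))
20 1.48 7.32 (np.float64(0.61), np.float64(1.77))
25 2.25 9.03 (np.float64(0.76), np.float64(1.71))
30 3.16 10.68 (np.float64(0.91), np.float64(1.64))
35 4.2 12.23 (np.float64(1.05), np.float64(1.56))
40 5.38 13.69 (np.float64(1.18), np.float64(1.46))
45 6.69 15.04 (np.float64(1.3), np.float64(1.35))
50 8.1 16.27 (np.float64(1.42), np.float64(1.23))
```

```bash
python3 -m jog '[[[0.03,0,-0.6,0,0,0,3],[0.1,0,-1.27,0,0,0,3],[0.14,0,-0.92,0,0,0,3],[0.15,0,-0.93,0,0,0,3],[0.22,0,-0.91,0,0,0,3],[0.23,0,-0.91,0,0,0,3],[0,0,0,0,0,0,3]]]'
python3 -m jog '[[[0.3,0,-0.89,0,0,0,3],[0.31,0,-0.88,0,0,0,3],[0.38,0,-0.86,0,0,0,3],[0.38,0,-0.85,0,0,0,3],[0.45,0,-0.82,0,0,0,3],[0.46,0,-0.82,0,0,0,3],[0.52,0,-0.78,0,0,0,3],[0.53,0,-0.78,0,0,0,3],[0.59,0,-0.73,0,0,0,3],[0.59,0,-0.73,0,0,0,3],[0,0,0,0,0,0,3]]]'
```

```text
time: 35.8
position: [0.4539, -0.2075, 0.1847]
tool_rot: [3.137, 0.168, -0.001]
ft_force: [-1.8, -1.7, -4.0]
grip_width: 0.453
time: 36.9
position: [0.4998, -0.2019, 0.2666]
tool_rot: [-3.137, -0.17, -0.001]
ft_force: [-4.7, 0.8, 1.3]
grip_width: 0.453
```

```bash
python3 -m jog '[[[0.65,0,-0.68,0,0,0,3],[0.65,0,-0.67,0,0,0,3],[0.71,0,-0.62,0,0,0,3],[0.71,0,-0.61,0,0,0,3],[0,0,0,0,0,0,3],[0,0,0,0,0,0,3],[0,0,0,0,0,0,3]]]'
python3 - <<'E'
from h import *
np.set_printoptions(precision=4,suppress=True)
s=ctrl.get_state();print(s["position"],s["ft_force"],s["grip_width"])
for c in("scene","wrist","top"):
  im=imaging.get_image(c)
  for r in finder.spot_point("lid_bar",c)[:2]:
    u,v=r["point"][1]*512,r["point"][0]*384
    print(c,round(r["conf"],2),round(u,1),round(v,1),"pred",proj(im,s["position"]-[0,0,.003]))
  if c!="wrist":
    f=im["frame"];b=proj(im,(.6585,-.187,.12));print(c,"ok")
  save(im,"fin_"+c+".png",f=1.5)
p=s["position"]-np.array([0,0,.003]);z=p[2]-.12
print("angle from z",np.degrees(np.arcsin(z/np.hypot(.215,.0055))-np.arctan2(.0055,.215)))
q=np.array([.4456,-.2086]);e=(p[:2]-q);x=.215-np.linalg.norm(e)
print("angle from x,z",np.degrees(np.arctan2(z,x)-np.arctan2(.0055,.215)),np.hypot(x,z))
E
```

```text
time: 37.6
position: [0.526, -0.1986, 0.2913]
tool_rot: [-3.136, -0.17, -0.0]
ft_force: [-5.1, 1.4, 0.6]
grip_width: 0.451
[ 0.526  -0.1986  0.2913] [-5.0824  1.3908  0.5952] 0.45112842492125405
scene 0.93 222.0 106.5 pred (np.float64(217.65649438191525), np.float64(108.12351922621565))
scene ok
wrist 0.65 258.0 247.7 pred (np.float64(258.9893577313236), np.float64(247.52982653251382))
top ok
angle from z 50.03665335245042
angle from x,z 50.009429275838066 0.21515167250562278
```

```bash
python3 bk.py | head -1
python3 - <<'E'
from h import *
A=imaging.get_image("scene");B=imaging.get_image("top")
for l in("rod","beaker"):
  for c in("scene","top"):
    for r in finder.trace(l,c)[:5]:
        ys,xs=np.nonzero(r["region"]);print(l,c,round(r["conf"],2),len(xs),xs.min(),xs.max(),ys.min(),ys.max())
print("home rim",proj(A,(.426,.1605,.095)),proj(B,(.426,.1605,.095)))
E
python3 -m jog '[[[0,0,0,0,0,0,3],[0,0,0,0,0,0,3],[0,0,0,0,0,0,3]]]'
```

```text
beaker(scene) [146.975    0.4265   0.162 ]
rod top 0.62 117 189 195 188 221
beaker scene 0.95 1441 346 390 296 340
beaker scene 0.87 1231 366 406 225 265
beaker scene 0.67 1315 286 322 273 318
beaker scene 0.25 2184 193 253 296 356
beaker top 0.92 267 180 204 202 225
beaker top 0.71 648 146 176 242 268
beaker top 0.69 615 148 178 161 187
home rim (np.float64(321.9969582466964), np.float64(231.87229382801726)) (np.float64(190.95639579620894), np.float64(212.4832407766935))
time: 38.6
position: [0.526, -0.1986, 0.2913]
tool_rot: [-3.136, -0.169, -0.0]
ft_force: [-5.3, 2.9, 1.4]
grip_width: 0.458
```

```bash
python3 -c "
from bench import close_job;print(close_job())"
```

```text
the job is handed in; nothing more can be done
None
```

I stirred the balls, left the rod standing in the beaker, raised the lid to 50° and handed the job in with the gripper still holding the bar. The clock stood at 38.6 s of the 62 s. The main flaw is that the beaker slid about during the stirring.

- **Stirring:** I made a full outward spiral and further turns at 25–28 mm radius. Then came three unbroken full turns at 20 mm, with the rod's end about 3 mm above the beaker's floor. The pictures showed all six balls moved and still inside.
- **Beaker:** During the wider turns a ball trapped between the rod and the wall dragged the beaker by up to about 20 mm. I narrowed the circle and twice pushed it back with the rod. The last check put it at (0.4265, 0.162), within about 3 mm of where it started.
- **Rod:** I released it at about 25° of lean, so it now rests leaning on the beaker's rim. Pictures after the release and the final top view show it inside the beaker.
- **Lid:** The tool position gives 50.0°, and the pose did not change over the last second. The force on the tool was about 5 N, mostly the lid's pull.
- **Checks that disagreed:** The camera network placed the raised bar within 1 px of the expected spot in the wrist view but about 4 px off in the scene view. It did not find the bar in the top view. I had used all 12 viewable pictures by then, so I did not look at the raised lid itself.

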